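# Lay a tall filter cartridge down against its stop

### The arm

A 6-joint arm with a two-finger parallel gripper is mounted at the origin on a cart in front of the work surface, level with it; the furniture and walls round the work are solid. World frame = base frame: x ahead of the robot, y to its left, z up, the work surface at z = 0. Lengths are in m, angles in rad, forces in N, time in s.
With the tool pointing down it reaches from about 0.35 to 0.775 m from the base axis. Payload 7.3 kg.
Tool frame: the origin (TCP) lies at the very end of the fingers, on their centre line; the grasp point (between the pads) lies 19 mm behind it (robot.hold_point_z is the distance from the TCP to the grasp point, in m); z points along the fingers, y is the direction in which the jaws open and shut (so a half turn about z gives the same grasp; the last joint's range is limited). The gripper opens to 92 mm and grips with 3 to 60 N. Pads are 19 mm wide; open, the fingers measure 130 mm over their backs; the gripper's body (75 mm by 190 mm) begins 47 mm behind the grasp point.
Start: joints at [0.99, 0.342, 1.524, -0, 1.275, -0.146], TCP at [0.221, 0.476, 0.227] pointing down, gripper open.
Joint ranges: [-2.53, 2.53], [-0.77, 2.02], [0.04, 2.7], [-1, 4.14], [0.28, 2.66], [-3.11, 3.11]. Speed limits (rad/s): [2.57, 2.57, 3.14, 3.14, 3.14, 3.14].

### API

Orientations are given as [roll, pitch, yaw] about the fixed x, y, z axes, in that order (R = Rz(yaw) Ry(pitch) Rx(roll)).
In Python, from cell import monitor, viewer, robot gives the robot as it stands.
- The arm moves only by the tool move_arm, never from a script. Its argument "deltas" is a list of rows, each an object of numbers: "x", "y", "z": the shift along the tool's x, y, z in m; "wx", "wy", "wz": the turn, a rotation vector about the tool's x, y, z in degrees; "hand": the opening, from 0 (shut) to 1 (fully open). In form: [{"x": .., "y": .., "z": .., "wx": .., "wy": .., "wz": .., "hand": ..}, ...]. A call has 1 to 8 rows; each row is the pose to reach, as a shift and turn from the pose commanded when the call began, along the tool's axes at that moment; what a row does not reach only later rows make up. A row lasts 1/8 s, in which the tool goes at most 62.5 mm and 10.7 degrees, less where a joint would pass 70% of its speed; a pose out of reach is approached as far as the arm can. A call with a gripper value outside its range is refused whole. The fingers move at their own pace and stop on an object; "grip_force" is the grip in N (left out, the last holds). Time passes only in rows, so rows that repeat a pose let the fingers close. It gives the time, the measured TCP pose, the force and the opening at its end, in the units of the state.
- monitor.observe(): the state, without advancing time (a new reading comes with each control period).
- viewer.read_camera(name): name is "scene" or "top"; returns the picture (384x512x3 uint8, red, green, blue); there is no depth.
- viewer.camera_params(name): a dict with "camera_matrix" (3x3 intrinsics, pixels), "R" (3x3) and "t" (3): a world point X has camera coordinates R X + t. Camera axes: x right, y down, z forward; pixel columns grow to the right and rows downward; lengths in m; the calibration is good to about 2 mm. A picture is of the moment at which its call begins. camera_params takes no time and is no camera call.
- robot.hand_in(): hands the job in, once; it reports no verdict.
The state is a dict: "time": time; "qpos": joint angles; "qvel": joint speeds; "joint_efforts": joint torques, N m; "tool_pos": TCP position; "tool_rot": TCP orientation; "contact_force": force on the tool from outside, world axes, zero at the start; "torque": the same for the moment, N m; "opening": finger opening in m.
Only numpy, scipy, OpenCV 4.12 (cv2) and the standard library are available. Lean on these libraries where they do the work, as an engineer would, in place of code of your own. Each camera call takes 0.05 s, during which the arm holds its last target. There are 200 camera calls.

### The job

Push the tall filter cartridge that stands on the lay-down stand over at its upper end, so that it leans into the hinged trough of the stand, and keep pushing slowly until trough and cartridge have come gently down to lie level; then push the cartridge at its foot end along the trough until its top end touches the upright stop. Do it all by pushing with the fingers: never grip, lift or carry the cartridge, never press hard on it, never let it drop or swing down fast, and leave the other things on the bench alone. Let go and stand clear at the end, with the cartridge lying at rest in the trough against the stop.

Things in the scene. Friction and masses are not known exactly. Their poses are not given: they have to be found in the camera images.
- tall_cartridge: the tall white filter cartridge, a plain cylinder 63 mm in diameter and 252 mm long, about 0.14 kg. Origin: centre of its foot face; its z axis runs along the cylinder to the top end. It starts upright and loose on the stand's base plate, 0 to 6 mm clear of the upright trough. Its yaw means nothing.
- cartridge_top (a point): centre of the tall cartridge's top face (252 mm from its foot)
- stand: the lay-down stand, fixed to the bench: an aluminium base plate 390 x 110 x 6 mm with a hinged V-trough at one end and an upright stop at the other. Origin: on the bench under where the cartridge stands; x axis: level, the way the cartridge is tipped, toward the stop; z up. The plate runs from x = -53 to +337 mm. Hinge ears at x = 48, y = +-34 mm reach 37 mm up.
- hinge (a point): middle of the trough's hinge line, 48 mm along the stand's x axis from its origin, 26 mm above the bench; the line is parallel to the stand's y axis. With the trough level its walls reach 63 mm above the bench, and the middle of the cartridge's foot face is free: before it are only the base plate and the low hinge ears.
- stop_face (a point): point on the rubber face of the stop, 315 mm along the stand's x axis from its origin, 74 mm above the bench, where the middle of the cartridge's top face shall touch; stop 90 mm wide, 110 mm high; axes as the stand's. After tipping, the top end lies some 30 to 80 mm short of it; pushing the cartridge along takes a few newtons.
- trough (a joint): angle of the aluminium V-trough: 0 = upright behind the cartridge (starts at 0 to 0.1), 1.571 = level on the rubber buffers. The hinge is stiff (about 0.6 N m) and stays where it is left, even loaded; 3 to 5 N at the cartridge's upper end moves it. Walls reach from 20 to 190 mm from the hinge. Level, it carries the cartridge with its axis 74 mm, its upper side 106 mm above the bench.
- short_cartridge: bystander: short white cartridge standing upright, 63 mm in diameter, 127 mm high; origin centre of its underside
- grease_pot: bystander: round grease pot with screw lid, 61 mm in diameter and 61 mm high; origin centre of its underside
- gauge_block: bystander: grey block with two holes, 41 x 80 x 30 mm (x, y, z); origin centre of its underside
- tape: bystander: flat tape roll, 52 mm in diameter, 16 mm high; origin centre of its underside
There are look-alikes about, which are no part of the job. There is more than one size of the tall_cartridge; the one meant has the size given above.

How it is judged:
By the outcome, as a careful person would: the job done as asked, in the order asked, and still so for the second after the job is handed in, with the robot touching nothing.
It also fails if it takes over 64 s, if anything falls off the work surface, if the arm or the gripper's body presses on something with over 40 N, if the wrist force passes 120 N, or if a joint passes its speed limit or range.

## Working session

There is one attempt and no reset: what is moved stays moved. The work goes in short steps, Python scripts to look and compute and a tool call to move; the robot and the scene stay as the last step left them, time stands still between calls to the robot, and variables do not carry over. Pictures are saved under pics/ and viewed, about 8 in all and at most 12, crops included, and the job is handed in when it is done.

Besides the shell and the picture viewer there is one more tool, called after "Request:" as name([rows], argument=value, ...), one row to a line, values as JSON. move_arm: Moves the arm, as the interface text tells. Its arguments: {"type":"object","properties":{"deltas":{"type":"array","items":{"type":"object","properties":{"x":{"type":"number"},"y":{"type":"number"},"z":{"type":"number"},"wx":{"type":"number"},"wy":{"type":"number"},"wz":{"type":"number"},"hand":{"type":"number"}}}},"grip_force":{"type":"number"}},"required":["deltas"]}

```bash
mkdir -p pics; ls
python3 - <<'E'
from cell import monitor, viewer, robot
import cv2,numpy as np
s=monitor.observe(); print(s)
for n in("scene","top"):
    im=viewer.read_camera(n); cv2.imwrite(f"pics/{n}0.png",im[:,:,::-1]); p=viewer.camera_params(n); print(n,p)
E
```

```text
pics
{'time': 0.0, 'qpos': array([ 9.89987827e-01,  3.42706079e-01,  1.52499834e+00,  1.64159140e-05,
        1.27538706e+00, -1.46015723e-01]), 'qvel': array([ 1.35488133e-04,  4.91701529e-06,  2.88667713e-04,  1.44650516e-03,
       -1.32880013e-03,  5.86073911e-04]), 'joint_efforts': array([ 1.23628652e-04, -4.31256759e+01, -2.44217688e+01,  7.16289645e-02,
        5.61873545e-02, -1.03188765e-04]), 'tool_pos': array([0.22090573, 0.47582728, 0.22606011]), 'tool_rot': array([-3.14011206e+00, -2.33606574e-04,  2.70679491e+00]), 'contact_force': array([-0.39777004,  0.8204428 , -0.70953462]), 'torque': array([-0.01851976, -0.02158148, -0.04742123]), 'opening': 0.09184120897198958}
scene {'camera_matrix': array([[497.04924134,   0.        , 254.517776  ],
       [  0.        , 497.04924134, 194.37702077],
       [  0.        ,   0.        ,   1.        ]]), 'R': array([[ 0.61542023, -0.78818044, -0.00543527],
       [-0.53451261, -0.41226573, -0.73778943],
       [ 0.57927041,  0.45695576, -0.67500905]]), 't': array([-0.2488327 ,  0.46918786,  1.29794099])}
top {'camera_matrix': array([[449.59224904,   0.        , 261.18989248],
       [  0.        , 449.59224904, 187.14823349],
       [  0.        ,   0.        ,   1.        ]]), 'R': array([[ 0.2240702 , -0.97456644,  0.00357831],
       [-0.94887566, -0.21899809, -0.22732096],
       [ 0.22232302,  0.04754049, -0.97381332]]), 't': array([-0.04009216,  0.5613736 ,  1.61237339])}
```

View pics/scene0.png

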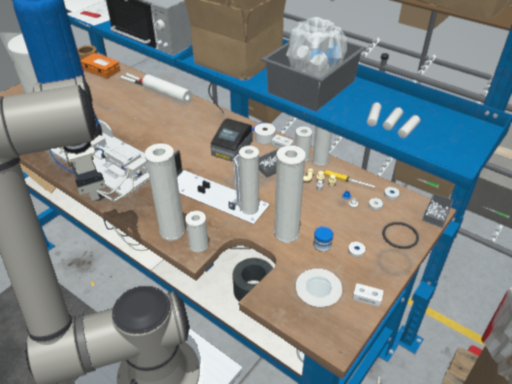

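View pics/top0.png

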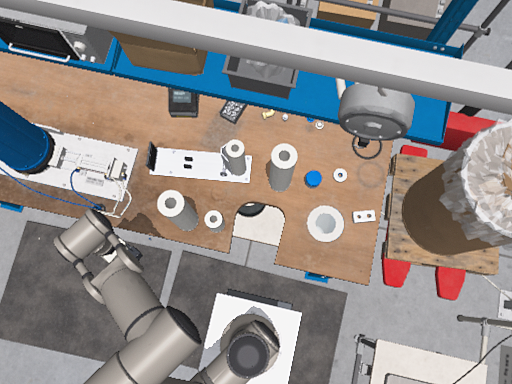

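Scene view: the stand's plate runs from (185,185) to (262,212), with a cartridge on its right end (top 248,153). The upright stop is near (178,160). Candidates for tall_cartridge (scene pixels of the tops):
- Cylinder at (160,153): fatter, free on the bench.
- Cylinder at (290,155): fatter, free on the bench.
- Cylinder at (248,153): slim, on the stand plate. This is my choice.
- Short one at (197,217), and cylinders further back at (322,135) and (304,132).

Next is a close crop.

Run:
```python
import cv2,numpy as np
a=cv2.imread("pics/top0.png")[125:215,135:305]; b=cv2.imread("pics/scene0.png")[125:225,155:325]
a=cv2.resize(a,None,fx=4.5,fy=4.5,interpolation=cv2.INTER_CUBIC)[:300]
b=cv2.resize(b,None,fx=4.5,fy=4.5,interpolation=cv2.INTER_CUBIC)[:,:]
b=b[:450]
o=np.vstack([a[:150*2],b])
o=cv2.resize(o,(765,int(o.shape[0]))) 
cv2.imwrite("pics/crop0.png",cv2.resize(o,None,fx=.78,fy=.78,interpolation=cv2.INTER_AREA)); print(o.shape)
```

```text
(750, 765, 3)
```

View pics/crop0.png

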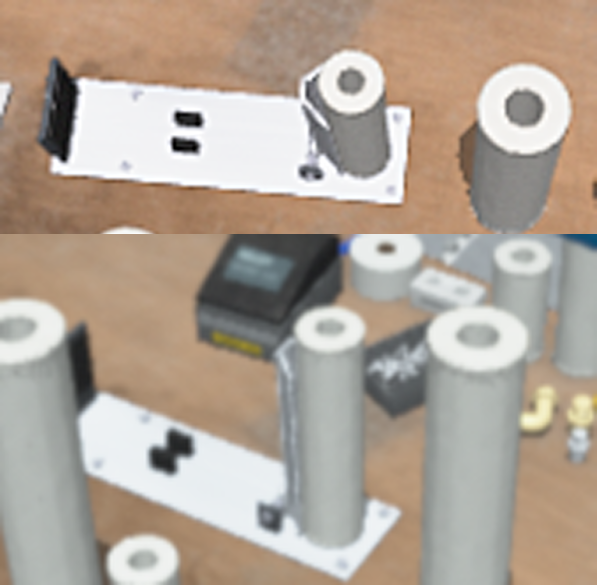

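The crop confirms the slim cartridge stands on the stand plate, backed by the upright aluminium trough, with the black stop at the far left end. Now the poses.

```bash
cat > h.py <<'E'
import numpy as np,cv2
from cell import monitor, viewer, robot
def ray(n,u,v):
    p=viewer.camera_params(n);R=p["R"];c=-R.T@p["t"]
    return c,R.T@np.linalg.inv(p["camera_matrix"])@[u,v,1]
def plane(n,u,v,z):
    c,d=ray(n,u,v);return c+d*(z-c[2])/d[2]
def proj(n,X):
    p=viewer.camera_params(n);q=p["camera_matrix"]@(p["R"]@np.array(X)+p["t"]);return q[:2]/q[2]
E
python3 - <<'E'
from h import *
np.set_printoptions(precision=4,suppress=True)
T=lambda x,y:(135+x/3.51,125+y/3.51); S=lambda x,y:(155+x/3.51,125+(y-234)/3.51)
for k in[(411,107),(403,203),(52,172)]: print("top corner",plane("top",*T(*k),.006))
for k in[(400,512),(348,580)]: print("scene corner",plane("scene",*S(*k),.006))
print("ctop",plane("top",*T(352,82),.258),plane("scene",*S(330,328),.258))
for nm,k,z in[("left big",(172,200),.3),("short",(213,218),.127)]: print(nm,plane("top",*k,z))
for nm,k,z in[("right big",(283,154),.3),]: print(nm,plane("top",*k,z))
print("left big sc",plane("scene",160,152,.3),"right",plane("scene",290,155,.3))
print("left foot sc",plane("scene",172,237,.0),"right",plane("scene",287,240,.0))
E
```

```text
top corner [0.6859 0.1533 0.006 ]
top corner [0.5763 0.1366 0.006 ]
top corner [0.5232 0.5234 0.006 ]
scene corner [0.6853 0.1544 0.006 ]
scene corner [0.5779 0.1371 0.006 ]
ctop [0.6226 0.1922 0.258 ] [0.6253 0.1929 0.258 ]
left big [0.398  0.3415 0.3   ]
short [0.3946 0.2246 0.127 ]
right big [0.6261 0.0312 0.3   ]
left big sc [0.4174 0.3717 0.3   ] right [0.6455 0.0511 0.3   ]
left foot sc [0.3661 0.3189 0.    ] right [0.5893 0.0082 0.    ]
```

Run:
```python
from h import *
np.set_printoptions(precision=4,suppress=True)
def tri(a,b):
    (c1,d1),(c2,d2)=ray("top",*a),ray("scene",*b)
    k=np.linalg.lstsq(np.c_[d1,-d2],c2-c1,rcond=None)[0]
    return (c1+k[0]*d1+c2+k[1]*d2)/2, np.linalg.norm(c1+k[0]*d1-c2-k[1]*d2)
print("R big",tri((135+524/3.51,125+105/3.51),(155+477/3.51,125+(335-234)/3.51)))
print("L big",tri((172,201),(160,152)))
print("cart",tri((135+352/3.51,125+82/3.51),(155+330/3.51,125+(328-234)/3.51)))
# shelf front edge: plane from scene line, intersect with plane from top line
def pl(n,a,b):
    c,d=ray(n,*a);_,e=ray(n,*b);m=np.cross(d,e);m/=np.linalg.norm(m);return m,m@c
(m1,k1),(m2,k2)=pl("scene",(210,83),(430,163)),pl("top",(112,70),(300,101))
d=np.cross(m1,m2);p=np.linalg.lstsq(np.array([m1,m2]),np.array([k1,k2]),rcond=None)[0]
for y in(0,.2,.5): print("shelf",p+d*(y-p[1])/d[1])
```

```text
R big (array([0.6121, 0.0261, 0.337 ]), np.float64(0.0005366736718244478))
L big (array([0.3884, 0.3329, 0.336 ]), np.float64(0.0026775095994952345))
cart (array([0.6224, 0.1914, 0.2603]), np.float64(0.0013588654779584342))
shelf [0.8066 0.     0.3307]
shelf [0.797 0.2   0.329]
shelf [0.7827 0.5    0.3266]
```

Request:
move_arm([
  {"z": -0.06, "wz": 10, "hand": 0},
  {"z": -0.12, "wz": 20, "hand": 0},
  {"z": -0.175, "wz": 30, "hand": 0},
  {"z": -0.175, "wz": 40, "hand": 0},
  {"x": -0.05, "y": -0.013, "z": -0.175, "wz": 50, "hand": 0},
  {"x": -0.11, "y": -0.029, "z": -0.175, "wz": 57, "hand": 0},
  {"x": -0.17, "y": -0.045, "z": -0.175, "wz": 57, "hand": 0},
  {"x": -0.23, "y": -0.061, "z": -0.175, "wz": 57, "hand": 0},
], grip_force=10)

```text
schema error: expected keys x, y, z, wx, wy, wz, hand
```

Request:
move_arm([
  {"x": 0, "y": 0, "z": -0.06, "wx": 0, "wy": 0, "wz": 10, "hand": 0},
  {"x": 0, "y": 0, "z": -0.12, "wx": 0, "wy": 0, "wz": 20, "hand": 0},
  {"x": 0, "y": 0, "z": -0.175, "wx": 0, "wy": 0, "wz": 30, "hand": 0},
  {"x": 0, "y": 0, "z": -0.175, "wx": 0, "wy": 0, "wz": 40, "hand": 0},
  {"x": -0.05, "y": -0.013, "z": -0.175, "wx": 0, "wy": 0, "wz": 50, "hand": 0},
  {"x": -0.11, "y": -0.029, "z": -0.175, "wx": 0, "wy": 0, "wz": 57, "hand": 0},
  {"x": -0.17, "y": -0.045, "z": -0.175, "wx": 0, "wy": 0, "wz": 57, "hand": 0},
  {"x": -0.23, "y": -0.061, "z": -0.175, "wx": 0, "wy": 0, "wz": 57, "hand": 0},
], grip_force=10)

```text
time: 1.1
tool_pos: [0.4052, 0.3225, 0.4014]
tool_rot: [-3.141, 0.0, 1.712]
contact_force: [1.3, 1.2, -0.2]
opening: 0.0163
```

```bash
cat >> h.py <<'E'
from scipy.spatial.transform import Rotation as Rot
O=np.array([.6236,.1978,0]);ux=np.array([-.143,.990,0])/np.hypot(.143,.99);uz=np.array([0,0,1.]);uy=np.cross(uz,ux)
def st(pr=True):
    s=monitor.observe();p=s["tool_pos"];d=p-O
    q=np.array([d@ux,d@uy,p[2]]);f=s["contact_force"]
    if pr: print("t",round(s["time"],2),"stand mm",(q*1e3).round(1),"rot",s["tool_rot"].round(3),"F stand",np.array([f@ux,f@uy,f[2]]).round(2),"open",round(s["opening"],3))
    return s,q
def go(x,y,z): # tool-frame shift from measured pose to stand point (mm)
    s,q=st(False);R=Rot.from_euler("xyz",s["tool_rot"]).as_matrix()
    t=O+ux*x/1e3+uy*y/1e3+uz*z/1e3
    return (R.T@(t-s["tool_pos"])*1e3).round(1)
E
python3 -c "
from h import *
s,q=st(); print('ux yaw',np.arctan2(ux[1],ux[0])); print(s['qpos']); print(go(-65,0,400))"
```

```text
t 1.1 stand mm [154.7 198.4 401.4] rot [-3.141  0.     1.712] F stand [ 0.98 -1.41 -0.19] open 0.016
ux yaw 1.7142485900985553
[5.24146659e-01 2.59664211e-01 1.16995170e+00 1.25773915e-04
 1.71246310e+00 3.82685206e-01]
[-219.3  198.8    1.3]
```

Request:
move_arm([
  {"x": -0.044, "y": 0.04, "z": 0, "wx": 0, "wy": 0, "wz": 0, "hand": 0},
  {"x": -0.088, "y": 0.08, "z": 0, "wx": 0, "wy": 0, "wz": 0, "hand": 0},
  {"x": -0.132, "y": 0.12, "z": 0, "wx": 0, "wy": 0, "wz": 0, "hand": 0},
  {"x": -0.176, "y": 0.16, "z": 0, "wx": 0, "wy": 0, "wz": 0, "hand": 0},
  {"x": -0.22, "y": 0.199, "z": 0, "wx": 0, "wy": 0, "wz": 0, "hand": 0},
  {"x": -0.22, "y": 0.199, "z": 0.04, "wx": 0, "wy": 0, "wz": 0, "hand": 0},
  {"x": -0.22, "y": 0.199, "z": 0.07, "wx": 0, "wy": 0, "wz": 0, "hand": 0},
  {"x": -0.22, "y": 0.199, "z": 0.07, "wx": 0, "wy": 0, "wz": 0, "hand": 0},
])

```text
time: 2.1
tool_pos: [0.631, 0.1339, 0.3287]
tool_rot: [-3.135, -0.0, 1.712]
contact_force: [-0.3, -0.6, 0.1]
opening: 0.0005
```

```bash
python3 -c "
from h import *
s,q=st(); print(go(-65,0,218))
a=viewer.read_camera('top')[90:240,130:330];b=viewer.read_camera('scene')[90:240,150:350]
cv2.imwrite('pics/p1.png',cv2.resize(np.vstack([a,b])[:,:,::-1],None,fx=2,fy=2,interpolation=cv2.INTER_CUBIC))"
```

```text
t 2.1 stand mm [-64.3   1.8 328.7] rot [-3.135 -0.     1.712] F stand [-0.57  0.36  0.07] open 0.0
[ -0.7   2.5 110.6]
```

View pics/p1.png

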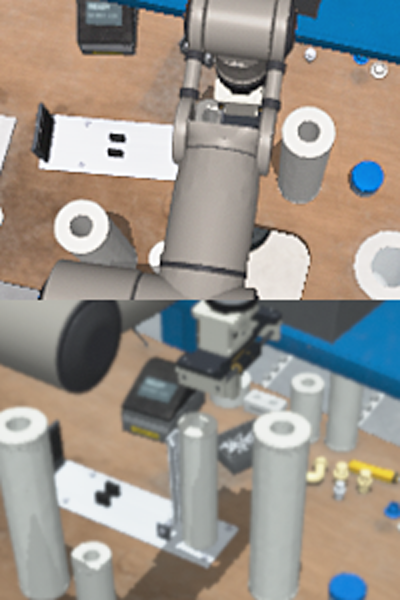

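The picture shows the closed fingers just right of and above the cartridge top (crop 198,422; fingers about 228,390), clear of the big look-alike. I'll descend and approach.

Request:
move_arm([
  {"x": 0, "y": 0.002, "z": 0.04, "wx": 0, "wy": 0, "wz": 0, "hand": 0},
  {"x": 0, "y": 0.002, "z": 0.08, "wx": 0, "wy": 0, "wz": 0, "hand": 0},
  {"x": 0, "y": 0.002, "z": 0.11, "wx": 0, "wy": 0, "wz": 0, "hand": 0},
  {"x": 0, "y": 0.002, "z": 0.11, "wx": 0, "wy": 0, "wz": 0, "hand": 0},
  {"x": 0.005, "y": 0.002, "z": 0.11, "wx": 0, "wy": 0, "wz": 0, "hand": 0},
  {"x": 0.01, "y": 0.002, "z": 0.11, "wx": 0, "wy": 0, "wz": 0, "hand": 0},
  {"x": 0.013, "y": 0.002, "z": 0.11, "wx": 0, "wy": 0, "wz": 0, "hand": 0},
  {"x": 0.015, "y": 0.002, "z": 0.11, "wx": 0, "wy": 0, "wz": 0, "hand": 0},
])

```text
time: 3.2
tool_pos: [0.632, 0.1497, 0.2223]
tool_rot: [3.141, -0.0, 1.712]
contact_force: [-0.3, -0.0, -1.2]
opening: 0.0003
```

```bash
python3 -c "
from h import *
s,q=st()
# plan: tip leading edge on arc, s drifting 190->170; tool centre = edge x - 9.5
for k in np.arange(0,1.5709,.0314*1.25):
    ss=190-20*k/1.571; x=48-79.5*np.cos(k)+ss*np.sin(k)-9.5; z=26+79.5*np.sin(k)+ss*np.cos(k)
    print(round(k,2),round(x),round(z),end=' | ')
"
```

```text
t 3.2 stand mm [-48.9  -1.4 222.3] rot [ 3.141 -0.     1.712] F stand [ 0.02  0.28 -1.2 ] open 0.0
0.0 -41 216 | 0.04 -34 218 | 0.08 -26 221 | 0.12 -18 223 | 0.16 -11 224 | 0.2 -3 225 | 0.24 5 226 | 0.27 13 227 | 0.31 20 227 | 0.35 28 228 | 0.39 36 227 | 0.43 44 227 | 0.47 51 226 | 0.51 59 225 | 0.55 66 224 | 0.59 74 222 | 0.63 81 220 | 0.67 88 218 | 0.71 96 215 | 0.75 103 213 | 0.78 109 210 | 0.82 116 206 | 0.86 123 203 | 0.9 129 199 | 0.94 136 195 | 0.98 142 191 | 1.02 148 186 | 1.06 154 182 | 1.1 159 177 | 1.14 165 172 | 1.18 170 167 | 1.22 175 161 | 1.26 179 155 | 1.3 184 150 | 1.33 188 144 | 1.37 192 138 | 1.41 196 132 | 1.45 199 125 | 1.49 203 119 | 1.53 206 112 | 1.57 208 106 |
```

Request:
move_arm([
  {"x": 0.003, "y": 0, "z": 0, "wx": 0, "wy": 0, "wz": 0, "hand": 0},
  {"x": 0.006, "y": 0, "z": 0, "wx": 0, "wy": 0, "wz": 0, "hand": 0},
  {"x": 0.009, "y": 0, "z": 0, "wx": 0, "wy": 0, "wz": 0, "hand": 0},
  {"x": 0.012, "y": 0, "z": 0, "wx": 0, "wy": 0, "wz": 0, "hand": 0},
  {"x": 0.015, "y": 0, "z": 0, "wx": 0, "wy": 0, "wz": 0, "hand": 0},
  {"x": 0.018, "y": 0, "z": 0, "wx": 0, "wy": 0, "wz": 0, "hand": 0},
  {"x": 0.021, "y": 0, "z": 0, "wx": 0, "wy": 0, "wz": 0, "hand": 0},
  {"x": 0.024, "y": 0, "z": 0, "wx": 0, "wy": 0, "wz": 0, "hand": 0},
])

```text
time: 4.2
tool_pos: [0.6287, 0.1729, 0.2222]
tool_rot: [3.141, 0.0, 1.712]
contact_force: [1.0, -4.2, 3.8]
opening: 0.0004
```

```bash
python3 -c "
from h import *
s,q=st()
b=viewer.read_camera('scene')[110:240,150:350]
cv2.imwrite('pics/p2.png',cv2.resize(b[:,:,::-1],None,fx=3,fy=3,interpolation=cv2.INTER_CUBIC))"
```

```text
t 4.2 stand mm [-25.3  -1.5 222.2] rot [3.141 0.    1.712] F stand [-4.34 -0.4   3.83] open 0.0
```

View pics/p2.png

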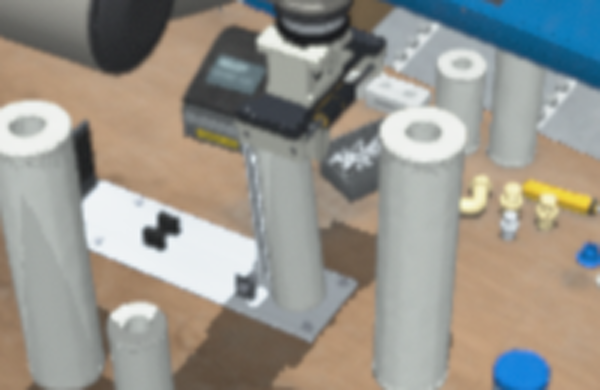

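Fingers are in contact high on the cartridge, which now leans on the trough (about 0.08 rad, 4 N push). Next I'll follow the arc slowly.

Request:
move_arm([
  {"x": 0.005, "y": 0, "z": -0.001, "wx": 0, "wy": 0, "wz": 0, "hand": 0},
  {"x": 0.01, "y": 0, "z": -0.002, "wx": 0, "wy": 0, "wz": 0, "hand": 0},
  {"x": 0.015, "y": 0, "z": -0.003, "wx": 0, "wy": 0, "wz": 0, "hand": 0},
  {"x": 0.02, "y": 0, "z": -0.004, "wx": 0, "wy": 0, "wz": 0, "hand": 0},
  {"x": 0.025, "y": 0, "z": -0.005, "wx": 0, "wy": 0, "wz": 0, "hand": 0},
  {"x": 0.03, "y": 0, "z": -0.005, "wx": 0, "wy": 0, "wz": 0, "hand": 0},
  {"x": 0.035, "y": 0, "z": -0.006, "wx": 0, "wy": 0, "wz": 0, "hand": 0},
  {"x": 0.04, "y": 0, "z": -0.006, "wx": 0, "wy": 0, "wz": 0, "hand": 0},
])

```text
time: 5.25
tool_pos: [0.6229, 0.213, 0.228]
tool_rot: [3.141, -0.0, 1.712]
contact_force: [1.3, -3.4, 3.6]
opening: 0.0001
```

```bash
python3 -c "
from h import *
s,q=st()"
```

```text
t 5.25 stand mm [ 15.2  -1.4 228. ] rot [ 3.141 -0.     1.712] F stand [-3.52 -0.85  3.63] open 0.0
```

Request:
move_arm([
  {"x": 0.005, "y": 0, "z": 0, "wx": 0, "wy": 0, "wz": 0, "hand": 0},
  {"x": 0.01, "y": 0, "z": 0, "wx": 0, "wy": 0, "wz": 0, "hand": 0},
  {"x": 0.015, "y": 0, "z": 0, "wx": 0, "wy": 0, "wz": 0, "hand": 0},
  {"x": 0.02, "y": 0, "z": 0, "wx": 0, "wy": 0, "wz": 0, "hand": 0},
  {"x": 0.025, "y": 0, "z": 0, "wx": 0, "wy": 0, "wz": 0, "hand": 0},
  {"x": 0.03, "y": 0, "z": 0.001, "wx": 0, "wy": 0, "wz": 0, "hand": 0},
  {"x": 0.035, "y": 0, "z": 0.001, "wx": 0, "wy": 0, "wz": 0, "hand": 0},
  {"x": 0.04, "y": 0, "z": 0.002, "wx": 0, "wy": 0, "wz": 0, "hand": 0},
])

```text
time: 6.25
tool_pos: [0.6172, 0.2527, 0.2258]
tool_rot: [3.141, -0.0, 1.712]
contact_force: [0.8, -1.4, 3.8]
opening: 0.0003
```

```bash
python3 -c "
from h import *
s,q=st()
b=viewer.read_camera('scene')[110:240,150:350]
cv2.imwrite('pics/p3.png',cv2.resize(b[:,:,::-1],None,fx=3,fy=3,interpolation=cv2.INTER_CUBIC))"
```

```text
t 6.25 stand mm [ 55.2  -1.5 225.8] rot [ 3.141 -0.     1.712] F stand [-1.49 -0.57  3.78] open 0.0
```

View pics/p3.png

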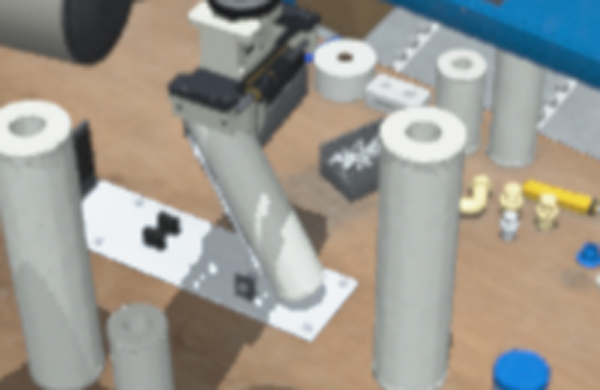

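Request:
move_arm([
  {"x": 0.005, "y": 0, "z": 0.001, "wx": 0, "wy": 0, "wz": 0, "hand": 0},
  {"x": 0.01, "y": 0, "z": 0.002, "wx": 0, "wy": 0, "wz": 0, "hand": 0},
  {"x": 0.015, "y": 0, "z": 0.003, "wx": 0, "wy": 0, "wz": 0, "hand": 0},
  {"x": 0.02, "y": 0, "z": 0.004, "wx": 0, "wy": 0, "wz": 0, "hand": 0},
  {"x": 0.025, "y": 0, "z": 0.005, "wx": 0, "wy": 0, "wz": 0, "hand": 0},
  {"x": 0.03, "y": 0, "z": 0.006, "wx": 0, "wy": 0, "wz": 0, "hand": 0},
  {"x": 0.035, "y": 0, "z": 0.008, "wx": 0, "wy": 0, "wz": 0, "hand": 0},
  {"x": 0.04, "y": 0, "z": 0.01, "wx": 0, "wy": 0, "wz": 0, "hand": 0},
])

```text
time: 7.3
tool_pos: [0.6115, 0.2923, 0.2157]
tool_rot: [3.141, -0.0, 1.712]
contact_force: [0.7, -0.8, 4.8]
opening: 0.0008
```

```bash
python3 -c "
from h import *
s,q=st()"
```

```text
t 7.3 stand mm [ 95.3  -1.6 215.7] rot [ 3.141 -0.     1.712] F stand [-0.91 -0.62  4.8 ] open 0.001
```

Request:
move_arm([
  {"x": 0.005, "y": 0, "z": 0.002, "wx": 0, "wy": 0, "wz": 0, "hand": 0},
  {"x": 0.01, "y": 0, "z": 0.004, "wx": 0, "wy": 0, "wz": 0, "hand": 0},
  {"x": 0.015, "y": 0, "z": 0.006, "wx": 0, "wy": 0, "wz": 0, "hand": 0},
  {"x": 0.02, "y": 0, "z": 0.009, "wx": 0, "wy": 0, "wz": 0, "hand": 0},
  {"x": 0.025, "y": 0, "z": 0.011, "wx": 0, "wy": 0, "wz": 0, "hand": 0},
  {"x": 0.03, "y": 0, "z": 0.014, "wx": 0, "wy": 0, "wz": 0, "hand": 0},
  {"x": 0.035, "y": 0, "z": 0.017, "wx": 0, "wy": 0, "wz": 0, "hand": 0},
  {"x": 0.04, "y": 0, "z": 0.02, "wx": 0, "wy": 0, "wz": 0, "hand": 0},
])

```text
time: 8.3
tool_pos: [0.6059, 0.3319, 0.1956]
tool_rot: [3.142, -0.0, 1.712]
contact_force: [-0.5, 0.1, 4.9]
opening: 0.0006
```

```bash
python3 -c "
from h import *
s,q=st()
b=viewer.read_camera('scene')[110:240,130:330]
cv2.imwrite('pics/p4.png',cv2.resize(b[:,:,::-1],None,fx=3,fy=3,interpolation=cv2.INTER_CUBIC))"
```

```text
t 8.3 stand mm [135.3  -1.6 195.6] rot [ 3.142 -0.     1.712] F stand [0.15 0.46 4.91] open 0.001
```

View pics/p4.png

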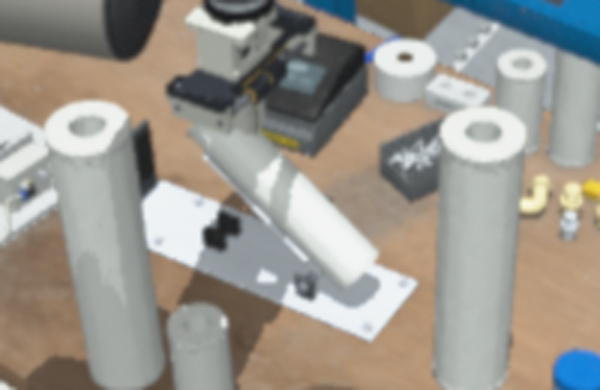

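The cartridge lies in the trough at about 55°, with its foot end lifted at about (360,270) and the fingers near its upper end. I'll continue.

Request:
move_arm([
  {"x": 0.005, "y": 0, "z": 0.003, "wx": 0, "wy": 0, "wz": 0, "hand": 0},
  {"x": 0.009, "y": 0, "z": 0.006, "wx": 0, "wy": 0, "wz": 0, "hand": 0},
  {"x": 0.013, "y": 0, "z": 0.009, "wx": 0, "wy": 0, "wz": 0, "hand": 0},
  {"x": 0.017, "y": 0, "z": 0.012, "wx": 0, "wy": 0, "wz": 0, "hand": 0},
  {"x": 0.021, "y": 0, "z": 0.016, "wx": 0, "wy": 0, "wz": 0, "hand": 0},
  {"x": 0.025, "y": 0, "z": 0.019, "wx": 0, "wy": 0, "wz": 0, "hand": 0},
  {"x": 0.029, "y": 0, "z": 0.023, "wx": 0, "wy": 0, "wz": 0, "hand": 0},
  {"x": 0.033, "y": 0, "z": 0.027, "wx": 0, "wy": 0, "wz": 0, "hand": 0},
])

```text
time: 9.35
tool_pos: [0.6013, 0.3645, 0.1685]
tool_rot: [3.141, -0.0, 1.712]
contact_force: [0.3, 0.7, 3.6]
opening: 0.0009
```

```bash
python3 -c "
from h import *
s,q=st()"
```

```text
t 9.35 stand mm [168.2  -1.8 168.5] rot [ 3.141 -0.     1.712] F stand [ 0.61 -0.35  3.62] open 0.001
```

Request:
move_arm([
  {"x": 0.003, "y": 0, "z": 0.004, "wx": 0, "wy": 0, "wz": 0, "hand": 0},
  {"x": 0.007, "y": 0, "z": 0.008, "wx": 0, "wy": 0, "wz": 0, "hand": 0},
  {"x": 0.01, "y": 0, "z": 0.012, "wx": 0, "wy": 0, "wz": 0, "hand": 0},
  {"x": 0.013, "y": 0, "z": 0.016, "wx": 0, "wy": 0, "wz": 0, "hand": 0},
  {"x": 0.016, "y": 0, "z": 0.02, "wx": 0, "wy": 0, "wz": 0, "hand": 0},
  {"x": 0.019, "y": 0, "z": 0.024, "wx": 0, "wy": 0, "wz": 0, "hand": 0},
  {"x": 0.022, "y": 0, "z": 0.028, "wx": 0, "wy": 0, "wz": 0, "hand": 0},
  {"x": 0.024, "y": 0, "z": 0.032, "wx": 0, "wy": 0, "wz": 0, "hand": 0},
])

```text
time: 10.35
tool_pos: [0.5979, 0.3881, 0.1364]
tool_rot: [-3.142, -0.0, 1.712]
contact_force: [-0.8, 1.6, 4.0]
opening: 0.0003
```

```bash
python3 -c "
from h import *
s,q=st()"
```

```text
t 10.35 stand mm [192.   -1.8 136.4] rot [-3.142 -0.     1.712] F stand [1.72 0.57 4.  ] open 0.0
```

Request:
move_arm([
  {"x": 0.002, "y": 0, "z": 0.004, "wx": 0, "wy": 0, "wz": 0, "hand": 0},
  {"x": 0.004, "y": 0, "z": 0.007, "wx": 0, "wy": 0, "wz": 0, "hand": 0},
  {"x": 0.006, "y": 0, "z": 0.011, "wx": 0, "wy": 0, "wz": 0, "hand": 0},
  {"x": 0.008, "y": 0, "z": 0.014, "wx": 0, "wy": 0, "wz": 0, "hand": 0},
  {"x": 0.01, "y": 0, "z": 0.018, "wx": 0, "wy": 0, "wz": 0, "hand": 0},
  {"x": 0.012, "y": 0, "z": 0.021, "wx": 0, "wy": 0, "wz": 0, "hand": 0},
  {"x": 0.013, "y": 0, "z": 0.024, "wx": 0, "wy": 0, "wz": 0, "hand": 0},
  {"x": 0.014, "y": 0, "z": 0.026, "wx": 0, "wy": 0, "wz": 0, "hand": 0},
])

```text
time: 11.35
tool_pos: [0.596, 0.4018, 0.1105]
tool_rot: [-3.142, -0.0, 1.712]
contact_force: [0.4, 1.4, 2.0]
opening: 0.0004
```

```bash
python3 -c "
from h import *
s,q=st()"
```

```text
t 11.35 stand mm [205.9  -1.8 110.5] rot [-3.142 -0.     1.712] F stand [ 1.32 -0.62  1.98] open 0.0
```

Request:
move_arm([
  {"x": 0.001, "y": 0, "z": 0.001, "wx": 0, "wy": 0, "wz": 0, "hand": 0},
  {"x": 0.001, "y": 0, "z": 0.002, "wx": 0, "wy": 0, "wz": 0, "hand": 0},
  {"x": 0.001, "y": 0, "z": 0.003, "wx": 0, "wy": 0, "wz": 0, "hand": 0},
  {"x": 0.001, "y": 0, "z": 0.0035, "wx": 0, "wy": 0, "wz": 0, "hand": 0},
])

```text
time: 11.85
tool_pos: [0.5958, 0.4029, 0.1073]
tool_rot: [3.141, -0.0, 1.712]
contact_force: [-0.6, 1.4, 2.5]
opening: 0.0008
```

```bash
python3 -c "
from h import *
s,q=st()
b=viewer.read_camera('scene')[110:240,130:330]
cv2.imwrite('pics/p5.png',cv2.resize(b[:,:,::-1],None,fx=3,fy=3,interpolation=cv2.INTER_CUBIC))"
```

```text
t 11.85 stand mm [206.9  -1.8 107.3] rot [ 3.141 -0.     1.712] F stand [1.47 0.39 2.54] open 0.001
```

View pics/p5.png

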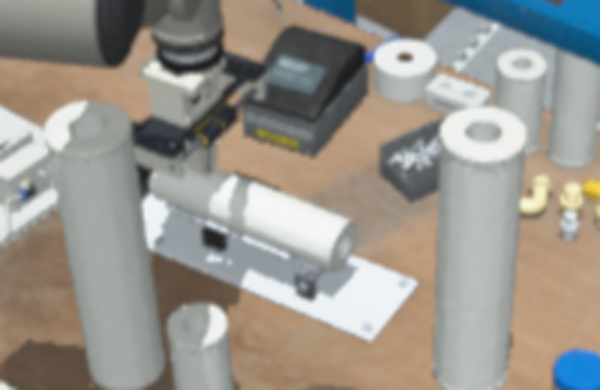

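Request:
move_arm([
  {"x": 0, "y": 0, "z": 0.0007, "wx": 0, "wy": 0, "wz": 0, "hand": 0},
  {"x": 0, "y": 0, "z": 0.0014, "wx": 0, "wy": 0, "wz": 0, "hand": 0},
  {"x": 0, "y": 0, "z": 0.002, "wx": 0, "wy": 0, "wz": 0, "hand": 0},
])

```text
time: 12.28
tool_pos: [0.5959, 0.4028, 0.1053]
tool_rot: [3.141, -0.0, 1.712]
contact_force: [0.2, 1.8, 3.8]
opening: 0.0002
```

```bash
python3 -c "
from h import *
s,q=st()"
```

```text
t 12.28 stand mm [206.8  -1.9 105.3] rot [ 3.141 -0.     1.712] F stand [ 1.74 -0.49  3.78] open 0.0
```

Request:
move_arm([
  {"x": 0, "y": 0, "z": 0.0005, "wx": 0, "wy": 0, "wz": 0, "hand": 0},
  {"x": 0, "y": 0, "z": 0.001, "wx": 0, "wy": 0, "wz": 0, "hand": 0},
])

```text
time: 12.52
tool_pos: [0.5959, 0.4028, 0.1051]
tool_rot: [3.141, -0.0, 1.712]
contact_force: [-3.3, 1.0, 8.6]
opening: 0.0006
```

Request:
move_arm([
  {"x": 0, "y": 0, "z": 0.0005, "wx": 0, "wy": 0, "wz": 0, "hand": 0},
  {"x": 0, "y": 0, "z": 0.0005, "wx": 0, "wy": 0, "wz": 0, "hand": 0},
])

```text
time: 12.78
tool_pos: [0.5959, 0.4029, 0.105]
tool_rot: [3.141, -0.0, 1.712]
contact_force: [-2.5, 1.0, 9.1]
opening: 0.0003
```

The force rose to about 9 N with no further travel, so the trough is on its buffers and level. I'll lift off and look.

Request:
move_arm([
  {"x": 0, "y": 0, "z": -0.005, "wx": 0, "wy": 0, "wz": 0, "hand": 0},
  {"x": 0, "y": 0, "z": -0.03, "wx": 0, "wy": 0, "wz": 0, "hand": 0},
  {"x": 0, "y": 0, "z": -0.07, "wx": 0, "wy": 0, "wz": 0, "hand": 0},
  {"x": 0, "y": 0, "z": -0.1, "wx": 0, "wy": 0, "wz": 0, "hand": 0},
  {"x": 0, "y": 0, "z": -0.1, "wx": 0, "wy": 0, "wz": 0, "hand": 0},
])

```text
time: 13.4
tool_pos: [0.597, 0.4027, 0.2062]
tool_rot: [3.137, -0.001, 1.712]
contact_force: [0.2, -0.0, 0.1]
opening: -0.0
```

```bash
python3 -c "
from h import *
s,q=st()
a=viewer.read_camera('top')[125:205,130:270];b=viewer.read_camera('scene')[140:220,150:290]
cv2.imwrite('pics/p6.png',cv2.resize(np.vstack([a,b])[:,:,::-1],None,fx=3.5,fy=3.5,interpolation=cv2.INTER_CUBIC))
for x in(-20,0,20,40): 
  P=O+ux*x/1e3
  print(x,[((proj('scene',P+uz*z)-[150,60])*3.5).round() for z in(.0425,.074,.106)],[((proj('top',P+uz*z)-[130,125])*3.5).round() for z in(.074,.106)])
"
```

```text
t 13.4 stand mm [206.6  -2.9 206.2] rot [ 3.137e+00 -1.000e-03  1.712e+00] F stand [-0.06 -0.19  0.09] open -0.0
-20 [array([362., 500.]), array([362., 477.]), array([361., 452.])] [array([391., 135.]), array([390., 126.])]
0 [array([344., 494.]), array([344., 470.]), array([343., 446.])] [array([373., 133.]), array([371., 125.])]
20 [array([327., 487.]), array([326., 463.]), array([326., 439.])] [array([354., 132.]), array([352., 123.])]
40 [array([310., 480.]), array([309., 457.]), array([308., 432.])] [array([336., 130.]), array([333., 122.])]
```

View pics/p6.png

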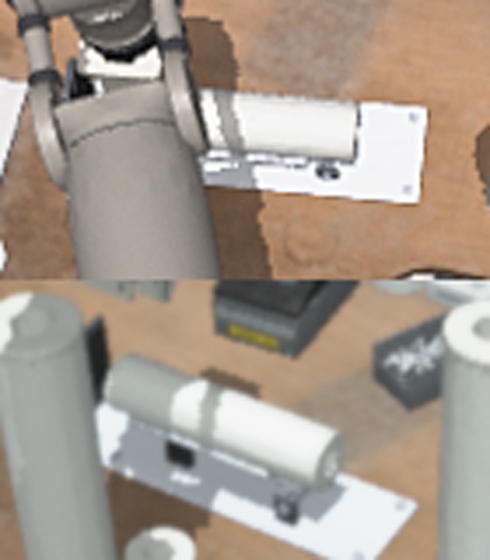

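The cartridge lies level in the trough. The foot face is at scene crop (332,458), about stand x = 18 mm, so the top end is about 45 mm short of the stop. I'll go behind the foot.

Request:
move_arm([
  {"x": -0.05, "y": -0.003, "z": 0, "wx": 0, "wy": 0, "wz": 0, "hand": 0},
  {"x": -0.1, "y": -0.003, "z": 0, "wx": 0, "wy": 0, "wz": 0, "hand": 0},
  {"x": -0.15, "y": -0.003, "z": 0, "wx": 0, "wy": 0, "wz": 0, "hand": 0},
  {"x": -0.2, "y": -0.003, "z": 0, "wx": 0, "wy": 0, "wz": 0, "hand": 0},
  {"x": -0.222, "y": -0.003, "z": 0, "wx": 0, "wy": 0, "wz": 0, "hand": 0},
  {"x": -0.222, "y": -0.003, "z": 0, "wx": 0, "wy": 0, "wz": 0, "hand": 0},
  {"x": -0.222, "y": -0.003, "z": 0.03, "wx": 0, "wy": 0, "wz": 0, "hand": 0},
  {"x": -0.222, "y": -0.003, "z": 0.06, "wx": 0, "wy": 0, "wz": 0, "hand": 0},
])

```text
time: 14.5
tool_pos: [0.6236, 0.1846, 0.1426]
tool_rot: [-3.142, -0.001, 1.714]
contact_force: [0.5, 0.3, -0.4]
opening: 0.0005
```

```bash
python3 -c "
from h import *
st();print(go(-15,0,62))"
```

```text
t 14.5 stand mm [-13.1   1.9 142.6] rot [-3.142e+00 -1.000e-03  1.714e+00] F stand [ 0.21 -0.56 -0.4 ] open 0.001
[-2.   1.9 80.6]
```

Request:
move_arm([
  {"x": -0.002, "y": 0.001, "z": 0.03, "wx": 0, "wy": 0, "wz": 0, "hand": 0},
  {"x": -0.002, "y": 0.001, "z": 0.06, "wx": 0, "wy": 0, "wz": 0, "hand": 0},
  {"x": -0.002, "y": 0.001, "z": 0.082, "wx": 0, "wy": 0, "wz": 0, "hand": 0},
  {"x": -0.002, "y": 0.001, "z": 0.082, "wx": 0, "wy": 0, "wz": 0, "hand": 0},
  {"x": 0.004, "y": 0.001, "z": 0.082, "wx": 0, "wy": 0, "wz": 0, "hand": 0},
  {"x": 0.01, "y": 0.001, "z": 0.082, "wx": 0, "wy": 0, "wz": 0, "hand": 0},
])

```text
time: 15.25
tool_pos: [0.6243, 0.1937, 0.063]
tool_rot: [3.139, -0.0, 1.712]
contact_force: [0.0, -0.2, 0.5]
opening: 0.0005
```

```bash
python3 -c "
from h import *
st()"
```

```text
t 15.25 stand mm [-4.1 -0.1 63. ] rot [ 3.139 -0.     1.712] F stand [-0.21  0.03  0.51] open 0.001
```

Request:
move_arm([
  {"x": 0.005, "y": 0, "z": 0, "wx": 0, "wy": 0, "wz": 0, "hand": 0},
  {"x": 0.009, "y": 0, "z": 0, "wx": 0, "wy": 0, "wz": 0, "hand": 0},
  {"x": 0.012, "y": 0, "z": 0, "wx": 0, "wy": 0, "wz": 0, "hand": 0},
  {"x": 0.015, "y": 0, "z": 0, "wx": 0, "wy": 0, "wz": 0, "hand": 0},
  {"x": 0.018, "y": 0, "z": 0, "wx": 0, "wy": 0, "wz": 0, "hand": 0},
  {"x": 0.021, "y": 0, "z": 0, "wx": 0, "wy": 0, "wz": 0, "hand": 0},
  {"x": 0.025, "y": 0, "z": 0, "wx": 0, "wy": 0, "wz": 0, "hand": 0},
  {"x": 0.029, "y": 0, "z": 0, "wx": 0, "wy": 0, "wz": 0, "hand": 0},
])

```text
time: 16.25
tool_pos: [0.6198, 0.2215, 0.0619]
tool_rot: [3.141, -0.0, 1.712]
contact_force: [2.2, -3.2, 0.7]
opening: 0.0008
```

Request:
move_arm([
  {"x": 0.003, "y": 0, "z": 0, "wx": 0, "wy": 0, "wz": 0, "hand": 0},
  {"x": 0.006, "y": 0, "z": 0, "wx": 0, "wy": 0, "wz": 0, "hand": 0},
  {"x": 0.009, "y": 0, "z": 0, "wx": 0, "wy": 0, "wz": 0, "hand": 0},
  {"x": 0.012, "y": 0, "z": 0, "wx": 0, "wy": 0, "wz": 0, "hand": 0},
  {"x": 0.015, "y": 0, "z": 0, "wx": 0, "wy": 0, "wz": 0, "hand": 0},
  {"x": 0.018, "y": 0, "z": 0, "wx": 0, "wy": 0, "wz": 0, "hand": 0},
])

```text
time: 17.0
tool_pos: [0.6171, 0.2393, 0.0617]
tool_rot: [-3.142, -0.0, 1.712]
contact_force: [1.5, -2.6, 1.1]
opening: 0.0008
```

```bash
python3 -c "
from h import *
st()"
```

```text
t 17.0 stand mm [42.   0.5 61.7] rot [-3.142 -0.     1.712] F stand [-2.82 -1.12  1.14] open 0.001
```

Pushing along at about 3 N, with about 11 mm left by estimate. Slower now.

Request:
move_arm([
  {"x": 0.002, "y": 0, "z": 0, "wx": 0, "wy": 0, "wz": 0, "hand": 0},
  {"x": 0.004, "y": 0, "z": 0, "wx": 0, "wy": 0, "wz": 0, "hand": 0},
  {"x": 0.006, "y": 0, "z": 0, "wx": 0, "wy": 0, "wz": 0, "hand": 0},
  {"x": 0.007, "y": 0, "z": 0, "wx": 0, "wy": 0, "wz": 0, "hand": 0},
])

```text
time: 17.5
tool_pos: [0.6161, 0.2462, 0.0617]
tool_rot: [3.142, -0.0, 1.712]
contact_force: [1.6, -1.7, 1.2]
opening: 0.0007
```

Request:
move_arm([
  {"x": 0.001, "y": 0, "z": 0, "wx": 0, "wy": 0, "wz": 0, "hand": 0},
  {"x": 0.002, "y": 0, "z": 0, "wx": 0, "wy": 0, "wz": 0, "hand": 0},
])

```text
time: 17.75
tool_pos: [0.6158, 0.248, 0.0617]
tool_rot: [3.142, -0.0, 1.712]
contact_force: [2.6, -2.2, 1.3]
opening: 0.0008
```

Request:
move_arm([
  {"x": 0.001, "y": 0, "z": 0, "wx": 0, "wy": 0, "wz": 0, "hand": 0},
  {"x": 0.0015, "y": 0, "z": 0, "wx": 0, "wy": 0, "wz": 0, "hand": 0},
])

```text
time: 18.0
tool_pos: [0.6156, 0.2496, 0.0617]
tool_rot: [3.142, -0.0, 1.712]
contact_force: [1.7, -1.8, 1.2]
opening: 0.0006
```

Request:
move_arm([
  {"x": 0.001, "y": 0, "z": 0, "wx": 0, "wy": 0, "wz": 0, "hand": 0},
])

```text
time: 18.12
tool_pos: [0.6155, 0.2505, 0.0617]
tool_rot: [-3.142, -0.0, 1.712]
contact_force: [2.5, -2.3, 0.9]
opening: 0.0004
```

Request:
move_arm([
  {"x": 0.001, "y": 0, "z": 0, "wx": 0, "wy": 0, "wz": 0, "hand": 0},
])

```text
time: 18.25
tool_pos: [0.6153, 0.2515, 0.0617]
tool_rot: [3.142, -0.0, 1.712]
contact_force: [1.5, -1.5, 1.2]
opening: 0.0004
```

Request:
move_arm([
  {"x": 0.001, "y": 0, "z": 0, "wx": 0, "wy": 0, "wz": 0, "hand": 0},
])

```text
time: 18.38
tool_pos: [0.6153, 0.2517, 0.0617]
tool_rot: [-3.141, 0.001, 1.712]
contact_force: [2.0, -7.6, 1.6]
opening: 0.0009
```

Request:
move_arm([
  {"x": 0.001, "y": 0, "z": 0, "wx": 0, "wy": 0, "wz": 0, "hand": 0},
])

```text
time: 18.5
tool_pos: [0.6154, 0.2517, 0.0617]
tool_rot: [-3.141, 0.003, 1.712]
contact_force: [2.8, -10.8, 2.5]
opening: 0.0005
```

```bash
python3 -c "
from h import *
st()
a=viewer.read_camera('top')[125:195,120:260];b=viewer.read_camera('scene')[140:220,150:290]
cv2.imwrite('pics/p7.png',cv2.resize(np.vstack([a,b])[:,:,::-1],None,fx=3.8,fy=3.8,interpolation=cv2.INTER_CUBIC))
"
```

```text
t 18.5 stand mm [54.5  0.5 61.7] rot [-3.141e+00  3.000e-03  1.712e+00] F stand [-11.09  -1.2    2.47] open 0.0
```

View pics/p7.png

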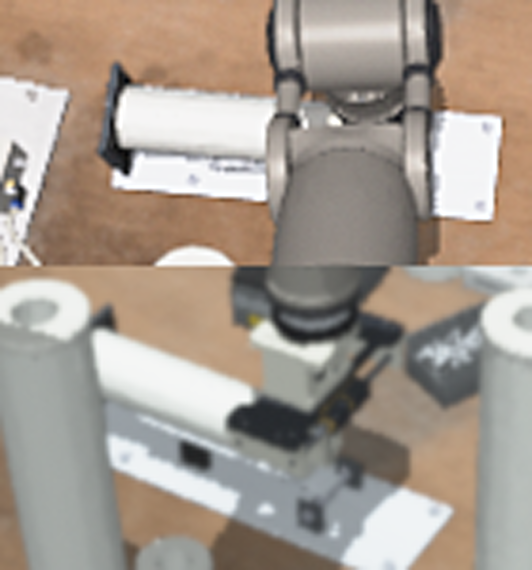

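The force stepped up to 8–11 N with no further travel. The top end is against the black stop at top crop (118,115). I'll back off and then rise clear.

Request:
move_arm([
  {"x": -0.003, "y": 0, "z": 0, "wx": 0, "wy": 0, "wz": 0, "hand": 0},
  {"x": -0.012, "y": 0, "z": 0, "wx": 0, "wy": 0, "wz": 0, "hand": 0},
  {"x": -0.03, "y": 0, "z": 0, "wx": 0, "wy": 0, "wz": 0, "hand": 0},
  {"x": -0.06, "y": 0, "z": 0, "wx": 0, "wy": 0, "wz": 0, "hand": 0},
  {"x": -0.06, "y": 0, "z": 0, "wx": 0, "wy": 0, "wz": 0, "hand": 0},
  {"x": -0.06, "y": 0, "z": -0.05, "wx": 0, "wy": 0, "wz": 0, "hand": 0},
  {"x": -0.06, "y": 0, "z": -0.11, "wx": 0, "wy": 0, "wz": 0, "hand": 0},
  {"x": -0.06, "y": 0, "z": -0.17, "wx": 0, "wy": 0, "wz": 0, "hand": 0},
])

```text
time: 19.6
tool_pos: [0.6231, 0.1942, 0.2334]
tool_rot: [-3.141, -0.001, 1.712]
contact_force: [1.0, 0.4, -0.7]
opening: 0.0001
```

Request:
move_arm([
  {"x": 0, "y": 0, "z": -0.06, "wx": 0, "wy": 0, "wz": 0, "hand": 0},
  {"x": 0, "y": 0, "z": -0.1, "wx": 0, "wy": 0, "wz": 0, "hand": 0},
  {"x": 0, "y": 0, "z": -0.1, "wx": 0, "wy": 0, "wz": 0, "hand": 0},
  {"x": 0, "y": 0, "z": -0.1, "wx": 0, "wy": 0, "wz": 0, "hand": 0},
])

```text
time: 20.1
tool_pos: [0.623, 0.1941, 0.3305]
tool_rot: [-3.14, -0.0, 1.712]
contact_force: [0.3, -0.4, 0.0]
opening: 0.0004
```

```bash
python3 -c "
from h import *
st()
a=viewer.read_camera('top')[125:195,120:260];b=viewer.read_camera('scene')[140:220,150:290]
cv2.imwrite('pics/p8.png',cv2.resize(np.vstack([a,b])[:,:,::-1],None,fx=3.8,fy=3.8,interpolation=cv2.INTER_CUBIC))
for x in(303,315): print(x,((proj('top',O+ux*x/1e3+uz*.106)-[120,125])*3.8).round())
print('foot63',((proj('scene',O+ux*.063+uz*.074)-[150,140])*3.8+[0,266]).round())
"
```

```text
t 20.1 stand mm [ -3.5   1.1 330.5] rot [-3.14  -0.     1.712] F stand [-0.39 -0.24  0.01] open 0.0
303 [131. 110.]
315 [118. 109.]
foot63 [314. 449.]
```

View pics/p8.png

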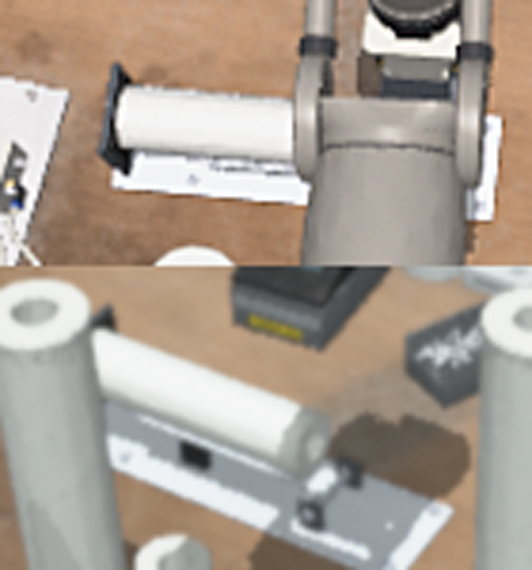

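The cartridge lies level. Its top end is on the stop at top crop (118,112) and its foot is at (314,447), both within 3 px of where the geometry puts them. The arm is clear and reads no force.

```bash
python3 -c "
from cell import robot; print(robot.hand_in())"
```

```text
the job is handed in; nothing more can be done
None
```

The job is done and handed in at about 20 s of the 64 s limit. The tall cartridge is lying level in the trough with its top end against the stop.

- **Tipping:** I pushed with closed fingers near the cartridge's upper end and followed the trough's arc slowly, at about 3–6 N. When the trough reached its buffers the force rose to about 9 N with no further travel, so I stopped.
- **Pushing along:** I pushed the middle of the foot face about 45 mm along at about 3 N, until the top end met the stop. The force briefly reached 11 N there.
- **Last checks:** After backing off and rising to 0.33 m, the final picture showed the top and foot ends within about 3 pixels of where they should be. The force reading was about zero.

No check failed or disagreed. I never gripped or lifted the cartridge. I did not measure the other items again, but the pictures showed no sign of them being touched.

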